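Lock the microscope's rotating stage with its index pin

ROBOT

A 7-joint arm with a two-finger parallel gripper is mounted at the origin on the work surface. World frame = base frame: x ahead of the robot, y to its left, z up, the work surface at z = 0. Lengths are in mm, angles in rad, forces in N, time in s.
With the tool pointing down it reaches from about 400 to 850 mm from the base axis. Payload 4.5 kg.
Tool frame: the origin (TCP) lies midway between the tips of the shut fingers; the grasp point (between the pads) lies pinch_z behind it (pinch_z is the distance from the TCP to the grasp point, in mm); y points along the fingers, x is the direction in which the jaws open and shut, and the axes are right-handed (so a half turn about y gives the same grasp; the last joint's range is limited). The gripper opens to 88 mm and grips with 3 to 60 N. Pads are 18 mm wide; open, the fingers measure 123 mm over their backs; the gripper's body (75 mm by 187 mm) begins 45 mm behind the grasp point.
Start: joints at [-1.126, 0.689, -0.195, 1.565, 0.157, 0.902, -0.215], TCP at [249.573, 573.033, 238.743] pointing down, gripper open.
Joint ranges: [-3.01, 3.01], [-0.46, 2.08], [-1.47, 1.51], [0.13, 2.56], [-1, 4.14], [0.04, 2.09], [-2.66, 2.66]. Speed limits (rad/s): [2.57, 2.57, 3.14, 3.14, 3.14, 3.14, 3.14].

INTERFACE

Orientations are given as [roll, pitch, yaw] about the fixed x, y, z axes, in that order (R = Rz(yaw) Ry(pitch) Rx(roll)).
In Python, from bench import * gives the robot as it stands. The module is installed in compiled form; this text tells all that it offers.
- The arm moves only by the shell command python3 -m creep 'ROWS' [OPENING] [FORCE]. ROWS is JSON, a list of rows, each an object with "offset": the shift along the world's x, y, z in units of 75 cm (1.0 is 75 cm), a list of three; "roll": the turn about the world's z in units of 4 degrees (1.0 is 4 degrees). A call has 1 to 8 rows; each row shifts and turns the pose as measured when the row begins; what a row does not reach is not made up. A row lasts 1/12 s, in which the tool goes at most 41.7 mm and 7.16 degrees, less where a joint would pass 70% of its speed; a pose out of reach is approached as far as the arm can. A call with a number of a shift or a turn outside -1 to 1 is refused whole. A call with a gripper value outside its range is refused whole. OPENING is the finger opening in mm, from 0 to 88.1, set as the call begins (- or left out, the last holds). The fingers move at their own pace and stop on an object; FORCE is the grip in N (left out, the last holds). Time passes only in rows, so rows that do not move let the fingers close. It gives the time, the measured TCP pose, the force and the opening at its end, in the units of the state.
- get_obs(): the state, without advancing time (a new reading comes with each control period).
- capture(name): name is "side" or "top"; returns the picture (384x512x3 uint8, red, green, blue); there is no depth.
- calibration(name): a dict with "fx", "fy", "cx", "cy" (pixels), "R" (3x3) and "t" (3): a world point X has camera coordinates R X + t. Camera axes: x right, y down, z forward; pixel columns grow to the right and rows downward; lengths in mm; the calibration is good to about 2 mm. A picture is of the moment at which its call begins. calibration takes no time and is no camera call.
- job_done(): hands the job in, once; it reports no verdict.
Trained networks look in the newest picture that a camera, given by its name, has taken for a name from the list of things; names that differ only in an ending like _2 or _b are one class to them, and where a whole thing is asked for, a point or a joint stands for the part that bears it (a point fixed in the world has none). Each returns a list of dicts, best first, with "conf" (0 to 1); they miss things now and then, are a little off and sometimes report something else, mostly with a low value. They report only what shows in the picture. A call takes as long as a camera call. They do not tell look-alikes from the thing itself.
- boxes_of(query, camera): "at" ([column, row] in pixels, amid what is visible of it).
- pinpoint(query, camera): "at" ([column, row] in pixels: a listed point, or the origin of a listed thing).
The state is a dict: "time": time; "joint_positions": joint angles; "dq": joint speeds; "effort": joint torques, N m; "position": TCP position; "orientation": TCP orientation; "ft_force": force on the tool from outside, world axes, zero at the start; "torque": the same for the moment, N m; "opening": opening from 0.0 (shut) to 1.0 (fully open).
Only numpy, scipy, OpenCV 4.12 (cv2) and the standard library are available. Lean on these libraries where they do the work, as an engineer would, in place of code of your own. Each camera call takes 0.05 s, during which the arm holds its last target.

TASK

The microscope's rotating stage sits loose in its servicing stand. Turn the stage ring by its stud until the eye in its ear lies over the socket of the stand, then take the long pin with the round knob from the wooden rack and put it down through the eye into the socket, fully home with its flange resting on the ear, to lock the stage.

Things in the scene. Friction and masses are not known exactly. Their poses are not given: they have to be found in the camera images.
- stand: Fixed white stand, base 190x130x12 mm, carrying the stage ring. Origin on the ring's upright axis at bench height, z up, x towards the socket: an aluminium block 50 (x) by 54 mm at x = 72 mm, top 60 mm above the bench, with an upright round hole 30 mm wide, 48 deep. The ring's broad ear (64 mm wide, reaching 99 mm out) has the eye, 40 mm along the turn by 30 radially, 72 mm from the axis.
- stage_ring (a joint): Rotating stage: dark 94 mm disc with two opposite steel ears, broad with the eye, narrow with the stud. Faces 63 and 77 mm above the bench. Turns with light friction (2 N at the stud), stays where left. Rad: 0 = eye centred over the socket, grows counter-clockwise from above, stops -0.9 and 1.6. At q the eye lies in direction q from the stand's x axis, the stud at q + pi. Starts at 0.5 to 1.2.
- stud_top (a point): Centre of the top of the stud, an upright plain steel post, 16 mm in diameter, fixed to the ring's narrow ear 72 mm from the axis. It rises 42 mm from the ear; its top is 119 mm above the bench.
- index_pin: Long pin, upright in a hole (22 deep) of the wooden rack (60x230, 34 high; 3 holes 82 apart, which one varies). Origin: centre of its foot, z up; foot 12 mm above the bench. Shank 12 mm wide, 56 long; flange 44 wide, 5 thick; round knob 24 wide, 61 to 106 mm above the foot. 0.1-0.2 kg. Home: foot 21 mm above the bench. Beside it, not wanted: a like pin with a 16 mm shank and a T-shaped key.
Things that resemble listed ones, but are neither listed nor needed, are in the scene too. Leave any yellow look-alike of the index_pin alone.

How it is judged (in metres and radians):
On the way, in this order (a step that is already met when the one before it is completed fails the run):
1. the ring is turned so that its eye lies over the socket (value of joint stage_ring between -0.34 and 0.34 rad), for 0.2 s.
2. the index pin is down through the eye in the socket (all of step 1 and x of index_pin in the frame of stand between 0.06 and 0.084 m and y of index_pin in the frame of stand between -0.012 and 0.012 m and z of index_pin in the frame of stand below 0.026 m and angle between index_pin's own z axis and vertical below 0.12 rad), for 0.2 s.
At the end, for the whole second after the job is handed in: Ring within 0.34 rad of lined up; index pin down through the eye in the socket: foot within 12 mm of the socket's centre along each stand axis and below 26 mm above the bench (flange within 5 mm of the ear), pin within 0.12 rad of upright; pin and ring at rest (all of step 2 and linear speed of index_pin below 0.02 m/s and velocity of joint stage_ring between -0.05 and 0.05 rad/s); the robot touches nothing.
It also fails if it takes over 61 s, if anything falls off the work surface, if the arm or the gripper's body presses on something with over 40 N, if the wrist force passes 120 N, or if a joint passes its speed limit or range.

## Working session

There is one attempt and no reset: what is moved stays moved. The work goes in short steps, Python scripts to look and compute and a shell command to move; the robot and the scene stay as the last step left them, time stands still between calls to the robot, and variables do not carry over. Pictures are saved under pics/ and viewed, and the job is handed in when it is done.

```bash
mkdir -p pics; cat > h.py <<'E'
from bench import *
import numpy as np, cv2
def save(cam,name):
    im=capture(cam); cv2.imwrite(f'pics/{name}.png',cv2.cvtColor(im,cv2.COLOR_RGB2BGR)); return im
def ray(cam,at):
    c=calibration(cam); R=np.array(c['R']);t=np.array(c['t'])
    d=R.T@np.array([(at[0]-c['cx'])/c['fx'],(at[1]-c['cy'])/c['fy'],1]); return -R.T@t,d
def onz(cam,at,z):
    o,d=ray(cam,at); return o+d*(z-o[2])/d[2]
def proj(cam,X):
    c=calibration(cam); p=np.array(c['R'])@np.array(X)+np.array(c['t'])
    return [c['fx']*p[0]/p[2]+c['cx'],c['fy']*p[1]/p[2]+c['cy']]
E
python3 - <<'E'
from h import *
o=get_obs();print(o)
for c in('top','side'):
    save(c,c+'0'); k=calibration(c); print(c,-np.array(k['R']).T@np.array(k['t']),k['fx'])
    for q,z in(('stand',0),('stage_ring',70),('stud_top',119),('index_pin',12)):
        for r in pinpoint(q,c)[:4]: print(q,c,np.round(r['at'],1),round(r['conf'],2),np.round(onz(c,r['at'],z),1))
E
python3 -c "import bench;print([n for n in dir(bench) if n[0]!='_'])"
```

```text
{'time': 0.0, 'joint_positions': array([-1.12620099,  0.68998982, -0.19452704,  1.5663388 ,  0.15730203,
        0.9025228 , -0.21510699]), 'dq': array([-8.85113522e-05, -2.76760703e-04, -6.34266338e-04, -8.71886751e-04,
        6.75691314e-04,  2.80622190e-04, -2.48492576e-04]), 'effort': array([ 2.61409295e-04, -5.27569413e+01, -1.26653261e+00, -1.53428954e+01,
       -5.25708636e-02,  6.62365579e-03,  1.67590069e-04]), 'position': array([249.37207012, 572.39735495, 237.90813107]), 'orientation': array([-1.5709278 ,  0.00186104,  1.16008898]), 'ft_force': array([ 0.03378574, -0.77768277,  0.05826806]), 'torque': array([0.00850996, 0.04148496, 0.02712147]), 'opening': 1.0005975845031225}
top [439.5925848  -46.10030281 864.50969058] 396.1307561109036
stand top [146.3 204.7] 0.91 [495.5 186.8   0. ]
['IKError', 'boxes_of', 'calibration', 'capture', 'get_obs', 'job_done', 'pinch_z', 'pinpoint']Traceback (most recent call last):
  File "<stdin>", line 6, in <module>
ValueError: it knows: index_pin, stand, stud_top
```

View pics/top0.png

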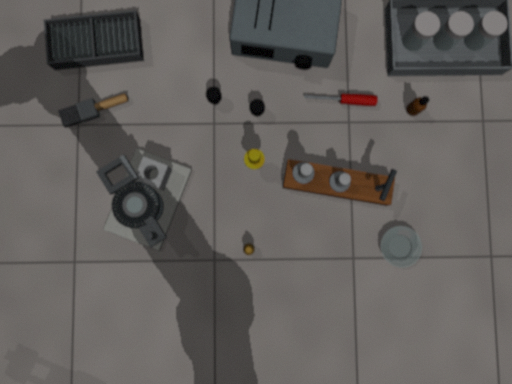

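```bash
python3 - <<'E'
from h import *
print(pinch_z)
for c in('top','side'):
    im=save(c,c+'1'); k=calibration(c); print(c,-np.array(k['R']).T@np.array(k['t']),k['fx'])
    for q,z in(('stand',0),('stud_top',119),('index_pin',12)):
        for r in pinpoint(q,c)[:4]: print(q,c,np.round(r['at'],1),round(r['conf'],2),np.round(onz(c,r['at'],z),1))
    if c=='top':
        a=im[130:270,80:220];b=im[120:240,260:420]
        cv2.imwrite('pics/a.png',cv2.resize(a,None,fx=4,fy=4,interpolation=2)[:,:,::-1]);cv2.imwrite('pics/b.png',cv2.resize(b,None,fx=4,fy=4,interpolation=2)[:,:,::-1])
E
```

```text
18.700000000000003
top [439.5925848  -46.10030281 864.50969058] 396.1307561109036
stand top [146.2 204.6] 0.88 [495.7 187.    0. ]
stud_top top [147.6 238.1] 0.93 [425.3 151.6 119. ]
index_pin top [251.8 164.5] 0.61 [579.6 -44.2  12. ]
index_pin top [301.6 176.8] 0.58 [ 551.5 -152.    12. ]
side [282.84622703 519.42301151 630.71283619] 452.5651511028475
stand side [220.1 349.1] 0.7 [488.6 189.8   0. ]
stud_top side [260.4 297.6] 0.85 [436.4 157.8 119. ]
index_pin side [234.3 230.7] 0.8 [580.5 -43.3  12. ]
index_pin side [268.5 204.2] 0.77 [ 551.2 -144.4   12. ]
```

View pics/side1.png

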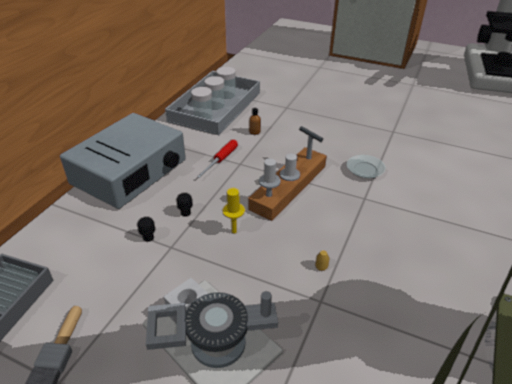

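View pics/a.png

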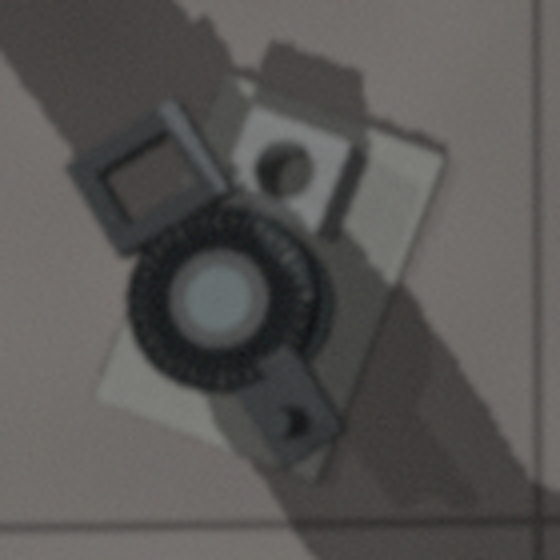

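View pics/b.png

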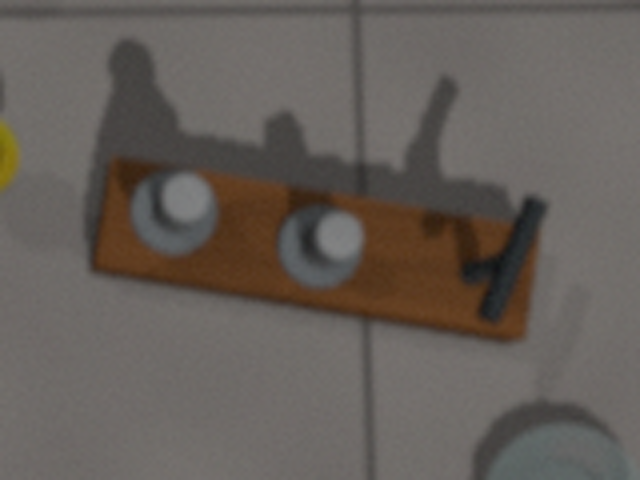

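```bash
python3 - <<'E'
from h import *
im=cv2.imread('pics/side1.png')
cv2.imwrite('pics/c.png',cv2.resize(im[110:220,220:340],None,fx=5,fy=5,interpolation=2))
cv2.imwrite('pics/d.png',cv2.resize(im[260:384,130:300],None,fx=4,fy=4,interpolation=2))
im=cv2.imread('pics/top1.png')
E
```

```text
(no output)
```

View pics/c.png

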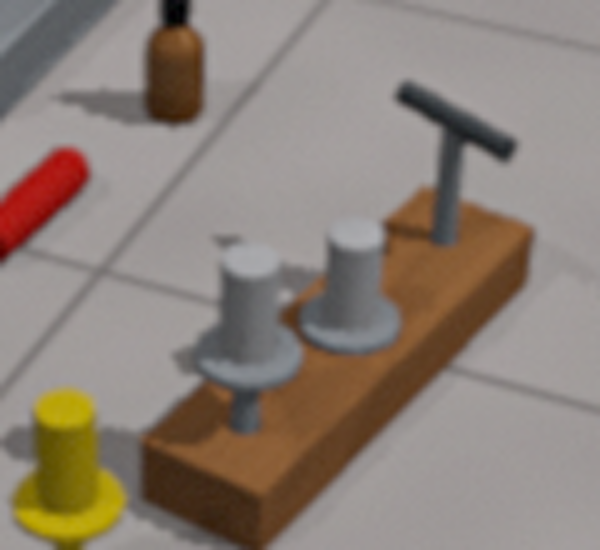

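View pics/d.png

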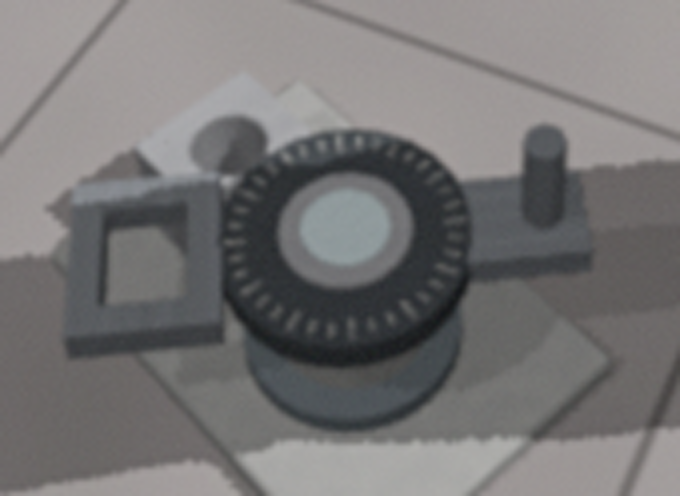

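```bash
python3 - <<'E'
from h import *
def tri(a,b):
    A=[];B=[]
    for c,p in(('top',a),('side',b)):
        o,d=ray(c,p); d/=np.linalg.norm(d); P=np.eye(3)-np.outer(d,d);A.append(P);B.append(P@o)
    return np.linalg.solve(sum(A),sum(B))
for n,a,b,z in(('axis',(133.3,204.3),(216.2,317),77),('socket',(151.3,172),(187.2,296.2),60),('studnet',(147.6,238.1),(260.4,297.6),119),('stud2',(149,237.5),(266.2,295.7),119),('knob',(306.7,169.2),(270.4,162.2),118),('flange',(303.7,173.2),(269.6,180),73),('eye',(117.8,175),(166.3,325.6),77)):
    print(n,tri(a,b).round(1),onz('top',a,z).round(1),onz('side',b,z).round(1))
E
```

```text
axis [491.  190.   82.5] [491.6 191.8  77. ] [492.9 186.7  77. ]
socket [558.6 161.4  59.4] [558.4 161.2  60. ] [558.5 161.7  60. ]
studnet [431.1 154.3 116.4] [425.3 151.6 119. ] [436.4 157.8 119. ]
stud2 [428.5 150.  117.9] [426.4 149.  119. ] [430.4 151.4 119. ]
knob [ 552.2 -149.1  116.2] [ 552.  -148.9  118. ] [ 551.1 -146.8  118. ]
flange [ 551.5 -148.6   72.7] [ 550.7 -148.8   73. ] [ 552.1 -148.1   73. ]
eye [552.4 226.   70.8] [550.6 223.4  77. ] [550.4 229.4  77. ]
```

```bash
python3 -m creep '[{"offset":[0.02,-0.048,-0.006],"roll":1},{"offset":[0.02,-0.048,-0.006],"roll":1},{"offset":[0.02,-0.048,-0.006],"roll":1},{"offset":[0.02,-0.048,-0.006],"roll":1},{"offset":[0.02,-0.048,-0.006],"roll":1},{"offset":[0.02,-0.048,-0.006],"roll":1},{"offset":[0.02,-0.048,-0.006],"roll":1},{"offset":[0.02,-0.048,-0.006],"roll":1}]' 46
```

```text
time: 1.17
position: [364.9, 286.4, 203.7]
orientation: [-1.567, -0.015, 1.764]
ft_force: [0.7, 0.1, -0.4]
opening: 0.52
```

```bash
python3 -m creep '[{"offset":[0.022,-0.045,-0.012],"roll":-0.5},{"offset":[0.022,-0.045,-0.012],"roll":-0.5},{"offset":[0.022,-0.045,-0.012],"roll":0},{"offset":[0.016,-0.034,-0.012],"roll":0},{"offset":[0,0,0],"roll":0},{"offset":[0,0,0],"roll":0}]'
python3 - <<'E'
from h import *
save('side','side2');save('top','top2')
print(get_obs()['position'])
for c in('top','side'):
    for r in pinpoint('stud_top',c)[:2]: print(c,r,onz(c,r['at'],119))
E
```

```text
time: 1.67
position: [432.4, 142.8, 166.4]
orientation: [-1.569, -0.011, 1.678]
ft_force: [-0.7, 0.9, 0.4]
opening: 0.522
[431.98213582 144.11386198 166.72396577]
side {'at': [263.4, 297.0], 'conf': 0.63} [433.01765937 155.11380236 119.        ]
```

View pics/side2.png

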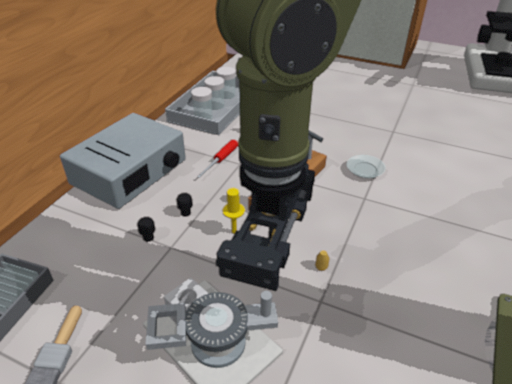

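```bash
python3 -m creep '[{"offset":[0,0.006,-0.03],"roll":0},{"offset":[0,0,-0.03],"roll":0},{"offset":[0,0,-0.03],"roll":0},{"offset":[0,0,0],"roll":0}]'
python3 - <<'E'
from h import *
save('side','side3')
E
```

```text
time: 2.2
position: [432.6, 159.2, 100.5]
orientation: [-1.58, -0.02, 1.695]
ft_force: [0.2, 0.1, 0.3]
opening: 0.524
```

View pics/side3.png

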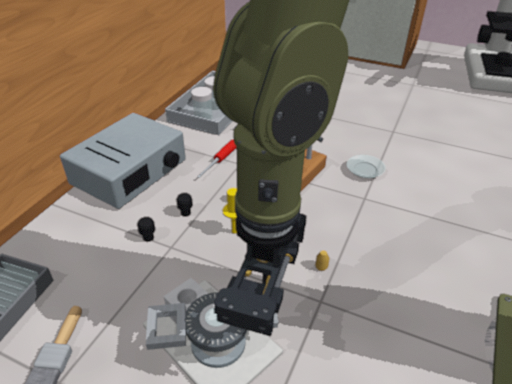

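```bash
python3 -m creep '[{"offset":[-0.006,0.014,-0.006],"roll":0},{"offset":[-0.006,0.014,-0.004],"roll":0},{"offset":[0,0.014,0],"roll":-0.5},{"offset":[0,0.014,0],"roll":-0.5},{"offset":[0,0.014,0],"roll":-0.5},{"offset":[0,0,0],"roll":0}]'
python3 - <<'E'
from h import *
save('side','side4')
E
```

```text
time: 2.75
position: [421.2, 213.0, 100.5]
orientation: [-1.579, -0.013, 1.589]
ft_force: [0.4, 0.3, -0.4]
opening: 0.52
```

View pics/side4.png

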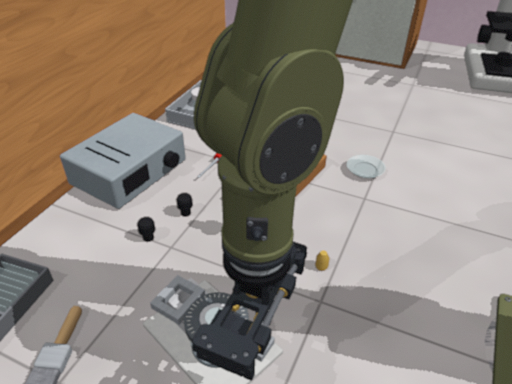

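```bash
python3 -m creep '[{"offset":[0.002,0.012,0],"roll":-0.5},{"offset":[0.002,0.008,0],"roll":-0.5},{"offset":[0,0,0],"roll":0},{"offset":[0,0,0],"roll":0}]'
python3 - <<'E'
from h import *
im=save('side','side5')
cv2.imwrite('pics/s5.png',cv2.resize(im[240:384,110:300],None,fx=4,fy=4,interpolation=2)[:,:,::-1])
E
```

```text
time: 3.13
position: [424.4, 225.3, 103.3]
orientation: [-1.58, -0.011, 1.518]
ft_force: [-0.1, 0.5, -0.3]
opening: 0.519
```

View pics/s5.png

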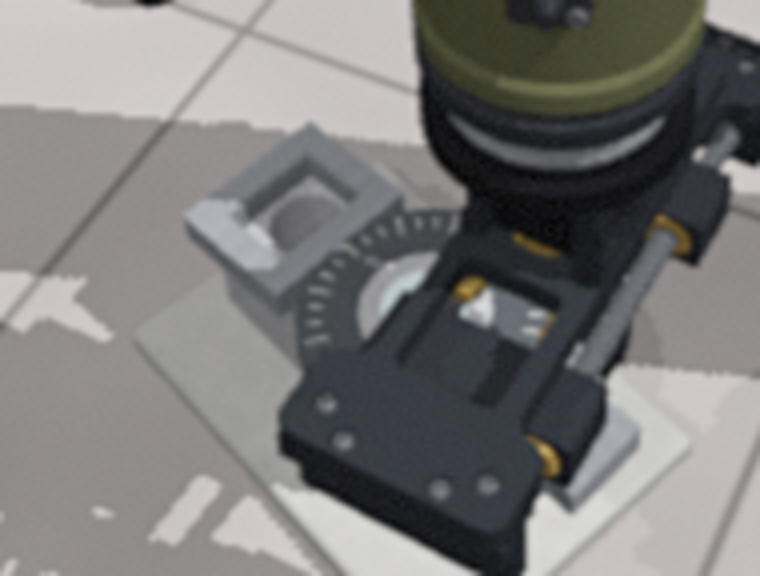

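```bash
cat >> h.py <<'E'
AX=np.array([492,189.]);TH=np.arctan2(161.4-189,558.5-492)
def overlay(cam,im,q,col):
    for hw,r0,r1 in((20,57,87),(32,46,99)):
        pts=[]
        for r,t in((r0,-hw),(r1,-hw),(r1,hw),(r0,hw)):
            a=TH+q; p=AX+r*np.array([np.cos(a),np.sin(a)])+t*np.array([-np.sin(a),np.cos(a)])
            pts.append(proj(cam,[*p,77]))
        cv2.polylines(im,[np.round(np.array(pts)*16).astype(int)],True,col,1,cv2.LINE_AA,4)
E
python3 - <<'E'
from h import *
im=cv2.imread('pics/side5.png')
out=[]
for q in(0,.1,.2):
    i=im.copy();overlay('side',i,q,(0,0,255));out.append(cv2.resize(i[260:330,140:230],None,fx=2.9,fy=5,interpolation=2))
cv2.imwrite('pics/ov.png',np.hstack(out))
E
```

```text
(no output)
```

View pics/ov.png

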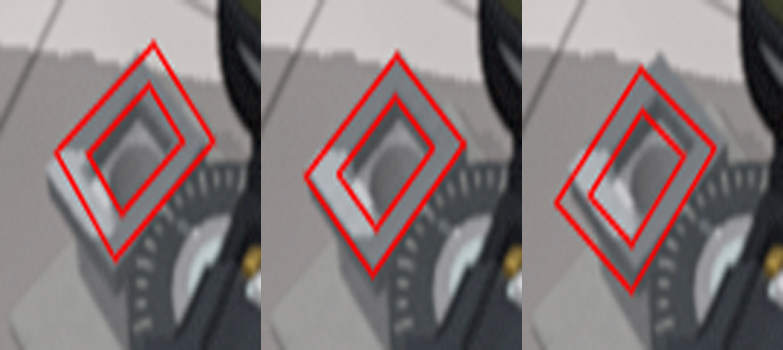

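```bash
python3 -m creep '[{"offset":[0.001,0.006,-0.002],"roll":0},{"offset":[0,0.003,0],"roll":0},{"offset":[0,0,0],"roll":0},{"offset":[0,0,0],"roll":0}]'
python3 - <<'E'
from h import *
im=save('side','side6');im=im[:,:,::-1].copy()
out=[]
for q in(0,.05,.1):
    i=im.copy();overlay('side',i,q,(0,0,255));out.append(cv2.resize(i[260:330,140:230],None,fx=2.9,fy=5,interpolation=2))
cv2.imwrite('pics/ov6.png',np.hstack(out))
E
```

```text
time: 3.52
position: [425.4, 230.1, 101.9]
orientation: [-1.58, -0.008, 1.518]
ft_force: [0.1, -1.3, 0.4]
opening: 0.523
```

View pics/ov6.png

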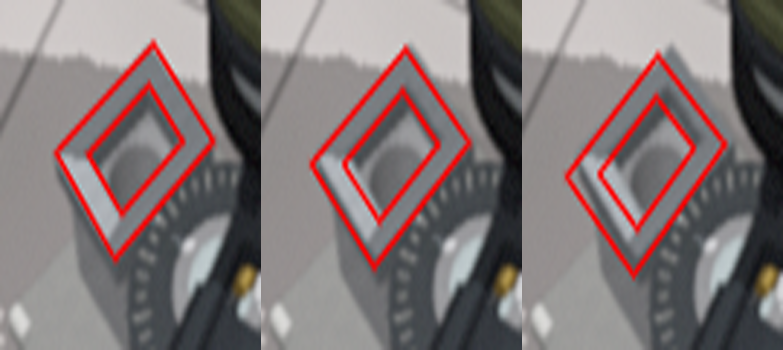

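```bash
python3 -m creep '[{"offset":[0,-0.016,0],"roll":0},{"offset":[0,0,0],"roll":0},{"offset":[0,0,0.03],"roll":0},{"offset":[0,0,0.04],"roll":0},{"offset":[0,0,0.04],"roll":0},{"offset":[0.02,-0.03,0.02],"roll":0},{"offset":[0.02,-0.04,0],"roll":0},{"offset":[0.02,-0.05,0],"roll":0}]'
python3 - <<'E'
from h import *
im=save('side','side7');im=im[:,:,::-1].copy()
out=[]
for q in(0,.05,.1):
    i=im.copy();overlay('side',i,q,(0,0,255));out.append(cv2.resize(i[260:330,140:230],None,fx=2.9,fy=5,interpolation=2))
cv2.imwrite('pics/ov7.png',np.hstack(out))
E
```

```text
time: 4.23
position: [467.9, 134.2, 204.0]
orientation: [-1.58, -0.017, 1.538]
ft_force: [0.9, 0.3, -0.7]
opening: 0.524
```

View pics/side7.png

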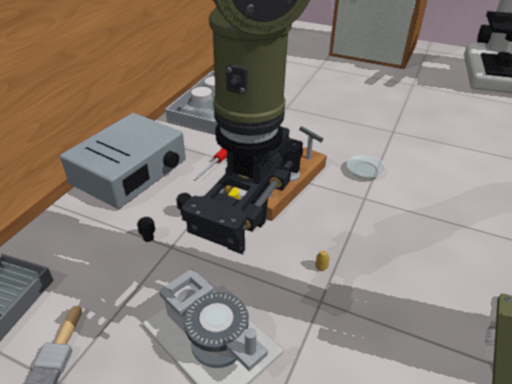

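View pics/ov7.png

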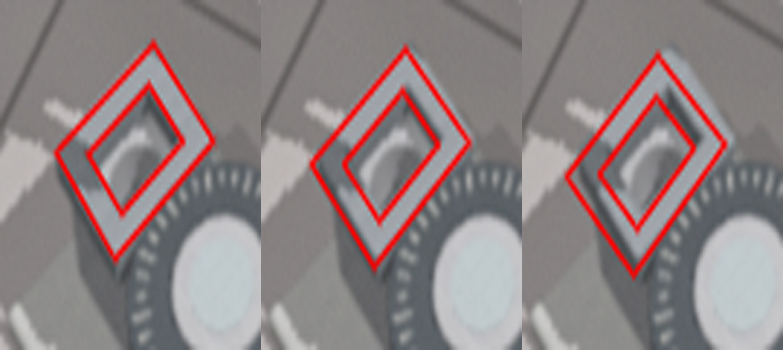

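```bash
python3 -m creep '[{"offset":[0.014,-0.048,0],"roll":0},{"offset":[0.014,-0.048,0],"roll":0},{"offset":[0.014,-0.048,0],"roll":0},{"offset":[0.014,-0.048,0],"roll":0},{"offset":[0.014,-0.048,0],"roll":0},{"offset":[0.014,-0.048,0],"roll":0},{"offset":[0.014,-0.04,0],"roll":0},{"offset":[0,0,0],"roll":0}]' 60 20
```

```text
time: 4.95
position: [543.5, -134.8, 203.0]
orientation: [-1.584, -0.008, 1.514]
ft_force: [-0.5, 0.0, 0.4]
opening: 0.678
```

```bash
python3 -m creep '[{"offset":[0.011,-0.018,0],"roll":0},{"offset":[0,0,-0.02],"roll":0},{"offset":[0,0,-0.03],"roll":0},{"offset":[0,0,-0.02],"roll":0},{"offset":[0,0,0],"roll":0},{"offset":[0,0,0],"roll":0}]'
python3 - <<'E'
from h import *
print(get_obs()['position'],get_obs()['orientation'])
save('side','side8');save('top','top8')
E
```

```text
time: 5.45
position: [550.8, -152.8, 148.1]
orientation: [-1.586, -0.008, 1.503]
ft_force: [0.9, 0.8, 0.5]
opening: 0.679
[ 550.8395342  -152.79674929  148.10817502] [-1.58553793 -0.00764445  1.50325052]
```

View pics/side8.png

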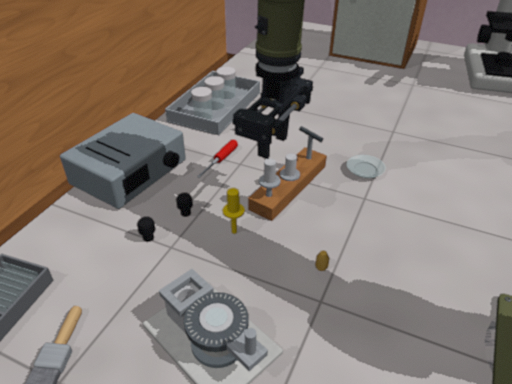

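View pics/top8.png

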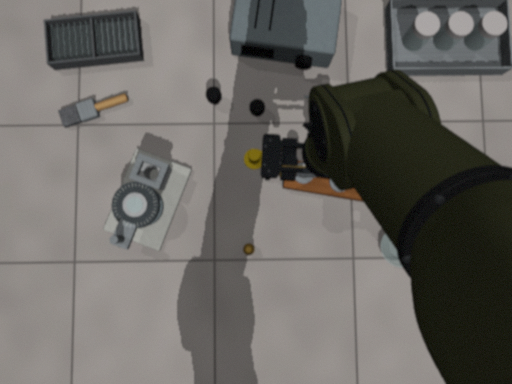

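```bash
python3 - <<'E'
from h import *
P=[550.8,-152.8,148.1]
print(proj('side',P),proj('top',P),proj('side',[552,-148.5,118]))
im=cv2.imread('pics/side8.png')
cv2.imwrite('pics/e.png',cv2.resize(im[80:220,200:340],None,fx=4,fy=4,interpolation=2))
im=cv2.imread('pics/top8.png')
cv2.imwrite('pics/f.png',cv2.resize(im[110:220,230:380],None,fx=4,fy=4,interpolation=2))
E
```

```text
[np.float64(272.25779505801313), np.float64(147.697942390437)] [np.float64(311.07464614769094), np.float64(167.35949385576185)] [np.float64(270.3466591431621), np.float64(161.61828811259676)]
```

View pics/e.png

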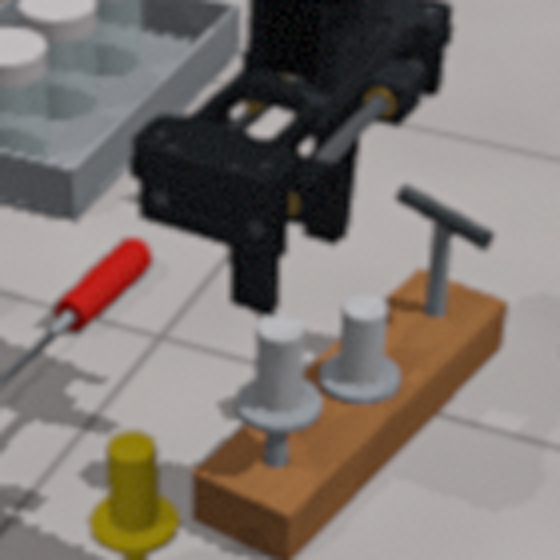

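View pics/f.png

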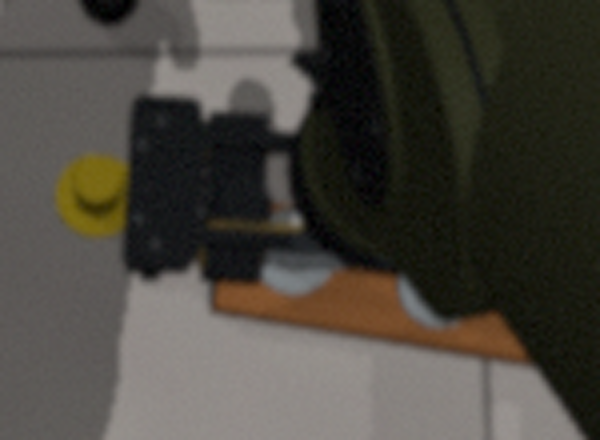

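```bash
python3 -m creep '[{"offset":[0.002,0.006,-0.015],"roll":0},{"offset":[0,0,-0.02],"roll":0},{"offset":[0,0,-0.015],"roll":0},{"offset":[0,0,0],"roll":0},{"offset":[0,0,0],"roll":0}]'
```

```text
time: 5.97
position: [556.3, -145.6, 112.7]
orientation: [-1.596, -0.008, 1.505]
ft_force: [-1.0, 0.3, 1.2]
opening: 0.681
```

```bash
python3 -m creep '[{"offset":[-0.006,-0.004,-0.015],"roll":0},{"offset":[0,-0.001,-0.015],"roll":0},{"offset":[0,0,-0.01],"roll":0},{"offset":[0,0,0],"roll":0},{"offset":[0,0,0],"roll":0}]'
```

```text
time: 6.38
position: [554.6, -148.0, 83.7]
orientation: [-1.602, -0.009, 1.506]
ft_force: [0.4, -0.4, -0.3]
opening: 0.679
```

```bash
python3 -m creep '[{"offset":[-0.004,0,-0.003],"roll":0},{"offset":[-0.001,0,0],"roll":0},{"offset":[0,0,0],"roll":0}]' && python3 -m creep '[{"offset":[0,0,0],"roll":0},{"offset":[0,0,0],"roll":0},{"offset":[0,0,0],"roll":0},{"offset":[0,0,0],"roll":0},{"offset":[0,0,0],"roll":0},{"offset":[0,0,0],"roll":0}]' 10 25
python3 - <<'E'
from h import *
o=get_obs();print(o['ft_force'],o['torque'])
im=save('side','side9')
cv2.imwrite('pics/e9.png',cv2.resize(im[80:220,200:340],None,fx=4,fy=4,interpolation=2)[:,:,::-1])
E
```

```text
time: 6.63
position: [551.5, -147.7, 82.0]
orientation: [-1.603, -0.009, 1.507]
ft_force: [0.1, -0.3, -0.3]
opening: 0.683
time: 7.13
position: [552.2, -147.8, 83.1]
orientation: [-1.605, -0.009, 1.506]
ft_force: [0.3, -1.0, -0.5]
opening: 0.263
[ 0.3372959 -0.951433  -0.5461376] [0.02960497 0.04417687 0.01894413]
```

View pics/e9.png

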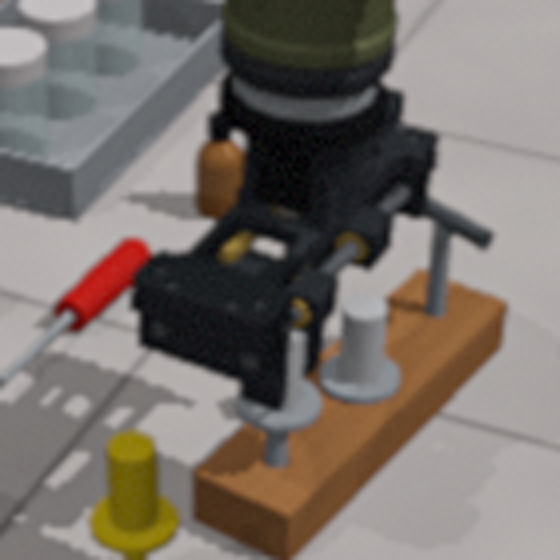

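```bash
python3 -m creep '[{"offset":[0,0,0.01],"roll":0},{"offset":[0,0,0.012],"roll":0},{"offset":[0,0,0.015],"roll":0},{"offset":[0,0,0.02],"roll":0}]'
```

```text
time: 7.52
position: [550.1, -147.5, 125.9]
orientation: [-1.599, -0.009, 1.507]
ft_force: [0.0, 0.4, -1.3]
opening: 0.267
```

```bash
python3 -m creep '[{"offset":[0,0,0.03],"roll":0},{"offset":[0,0,0.04],"roll":0},{"offset":[0,0,0.04],"roll":0},{"offset":[0,0.02,0.01],"roll":0},{"offset":[0,0.04,0],"roll":0},{"offset":[0,0.05,0],"roll":0},{"offset":[0,0.05,0],"roll":0},{"offset":[0,0.05,0],"roll":0}]'
python3 - <<'E'
from h import *
o=get_obs();print(o['ft_force'],o['torque'])
im=save('side','side10')
E
```

```text
time: 8.18
position: [547.8, 4.9, 226.9]
orientation: [-1.605, -0.003, 1.486]
ft_force: [1.5, 0.6, -0.5]
opening: 0.261
[ 1.45157218  0.63329832 -0.5045259 ] [0.02952783 0.02154922 0.00476689]
```

View pics/side10.png

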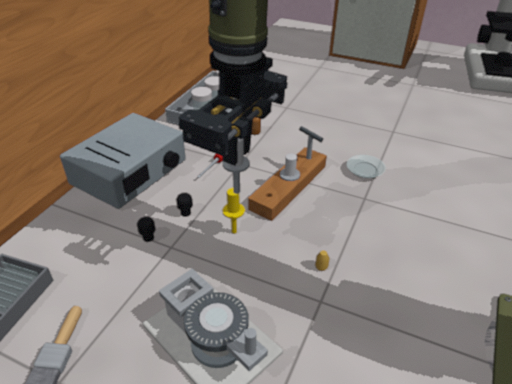

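```bash
python3 -m creep '[{"offset":[0.004,0.05,0],"roll":0},{"offset":[0.004,0.05,0],"roll":0},{"offset":[0.004,0.05,0],"roll":0},{"offset":[0.002,0.035,0],"roll":0},{"offset":[0,0,0],"roll":0},{"offset":[0,0,0],"roll":0}]'
```

```text
time: 8.73
position: [551.0, 161.7, 227.4]
orientation: [-1.6, -0.016, 1.513]
ft_force: [0.1, -0.5, -1.5]
opening: 0.267
```

```bash
python3 -m creep '[{"offset":[0.01,0,-0.02],"roll":0},{"offset":[0,0,-0.03],"roll":0},{"offset":[0,0,-0.03],"roll":0},{"offset":[0,0,0],"roll":0},{"offset":[0,0,0],"roll":0}]'
python3 - <<'E'
from h import *
o=get_obs();print(o['position'],o['orientation'])
for c in('side','top'):
    im=save(c,c+'11')
    x,y=(130,200) if c=='side' else (80,110)
    cv2.imwrite('pics/g%s.png'%c,cv2.resize(im[y:y+140,x:x+160],None,fx=4,fy=4,interpolation=2)[:,:,::-1])
    print(c,proj(c,[*o['position'][:2],o['position'][2]-71.1]),proj(c,[558.5,161.4,60]))
    print(pinpoint('index_pin',c)[:3])
E
```

```text
time: 9.15
position: [557.1, 160.0, 166.7]
orientation: [-1.6, -0.015, 1.514]
ft_force: [0.1, -0.2, -0.8]
opening: 0.26
[557.10660183 160.03073816 166.71195406] [-1.59966335 -0.01499857  1.5136725 ]
side [np.float64(186.45507048816097), np.float64(280.9109204275711)] [np.float64(187.31170155527718), np.float64(296.03582855732736)]
[{'at': [186.2, 280.6], 'conf': 0.72}, {'at': [236.2, 229.2], 'conf': 0.61}]
top [np.float64(147.18614252671324), np.float64(170.03295285172467)] [np.float64(151.17962752418492), np.float64(171.954595654078)]
[{'at': [254.3, 162.8], 'conf': 0.71}]
```

View pics/gside.png

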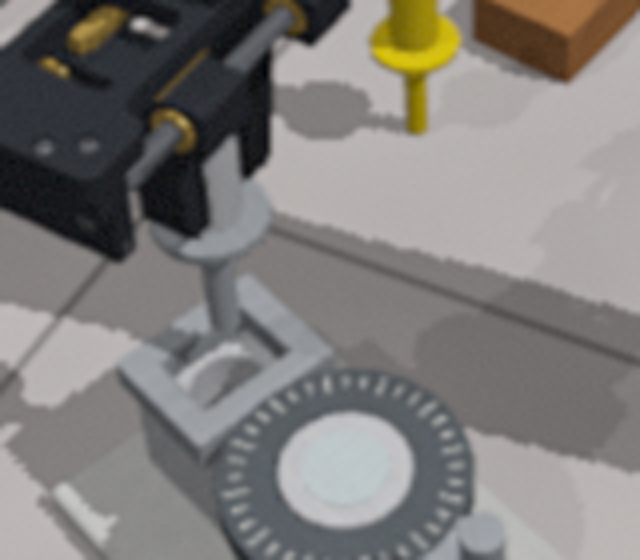

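View pics/gtop.png

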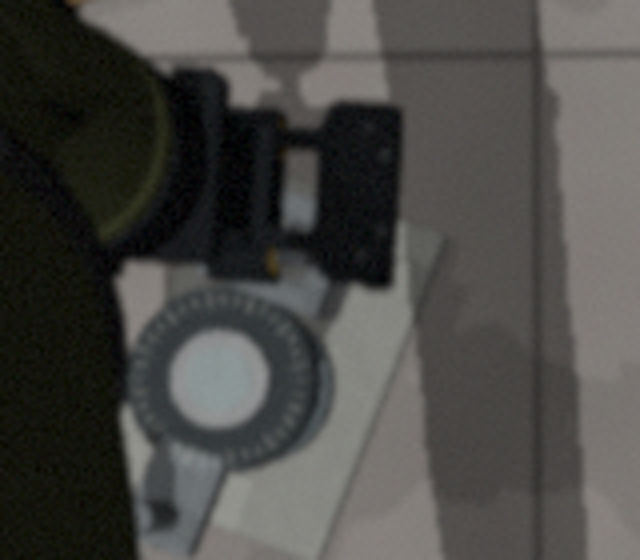

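```bash
python3 -m creep '[{"offset":[0.002,0.002,-0.01],"roll":0},{"offset":[0,0,-0.015],"roll":0},{"offset":[0,0,-0.01],"roll":0},{"offset":[0,0,0],"roll":0}]'
```

```text
time: 9.68
position: [561.8, 163.0, 142.5]
orientation: [-1.609, -0.019, 1.513]
ft_force: [0.0, 0.4, -0.7]
opening: 0.265
```

```bash
python3 -m creep '[{"offset":[-0.005,-0.002,-0.01],"roll":0},{"offset":[0,0,-0.012],"roll":0},{"offset":[-0.001,0,-0.01],"roll":0},{"offset":[0,0,0],"roll":0}]'
```

```text
time: 10.02
position: [557.0, 161.7, 115.9]
orientation: [-1.608, -0.019, 1.514]
ft_force: [0.3, -0.1, -1.3]
opening: 0.265
```

```bash
python3 -m creep '[{"offset":[0.001,0,-0.01],"roll":0},{"offset":[0,0,-0.01],"roll":0},{"offset":[0,0,-0.006],"roll":0},{"offset":[0,0,0],"roll":0}]'
```

```text
time: 10.35
position: [558.3, 162.1, 94.1]
orientation: [-1.608, -0.019, 1.514]
ft_force: [-0.2, 0.1, -0.0]
opening: 0.264
```

```bash
python3 -m creep '[{"offset":[0,0,-0.002],"roll":0},{"offset":[0,0,-0.002],"roll":0},{"offset":[0,0,0],"roll":0}]'
python3 - <<'E'
from h import *
im=save('side','side12')
x,y=(130,200)
cv2.imwrite('pics/g12.png',cv2.resize(im[y:y+140,x:x+160],None,fx=4,fy=4,interpolation=2)[:,:,::-1])
E
```

```text
time: 10.6
position: [558.9, 162.8, 92.6]
orientation: [-1.61, -0.02, 1.514]
ft_force: [0.3, -0.2, -1.4]
opening: 0.265
```

View pics/g12.png

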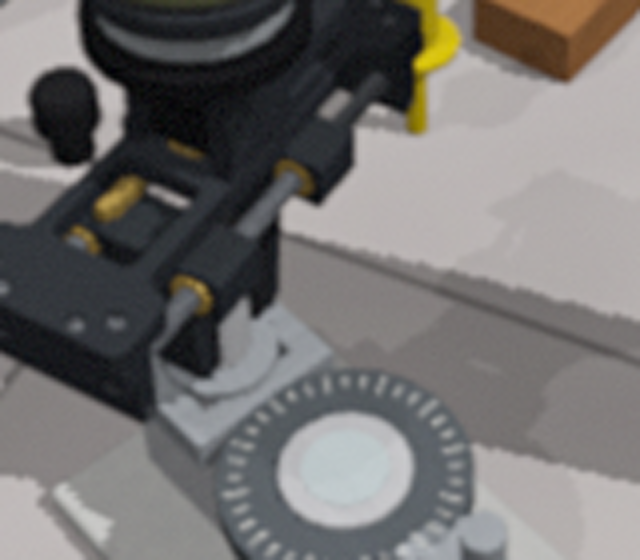

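```bash
python3 -m creep '[{"offset":[-0.001,-0.001,-0.003],"roll":0},{"offset":[0,0,-0.002],"roll":0},{"offset":[0,0,0],"roll":0},{"offset":[0,0,0],"roll":0}]'
```

```text
time: 10.98
position: [560.1, 163.9, 93.0]
orientation: [-1.616, -0.023, 1.515]
ft_force: [0.1, 0.2, -1.0]
opening: 0.259
```

```bash
python3 -m creep '[{"offset":[-0.003,-0.003,-0.004],"roll":0},{"offset":[0,0,-0.003],"roll":0},{"offset":[0,0,0],"roll":0}]'
```

```text
time: 11.23
position: [560.9, 165.0, 92.4]
orientation: [-1.626, -0.03, 1.517]
ft_force: [0.3, -0.8, -1.7]
opening: 0.267
```

```bash
python3 -m creep '[{"offset":[0,0,0],"roll":0},{"offset":[0,0,0],"roll":0},{"offset":[0,0,0],"roll":0},{"offset":[0,0,0],"roll":0}]' 56
python3 - <<'E'
from h import *
im=save('side','side13')
x,y=(130,200)
cv2.imwrite('pics/g13.png',cv2.resize(im[y:y+140,x:x+160],None,fx=4,fy=4,interpolation=2)[:,:,::-1])
E
```

```text
time: 11.57
position: [560.9, 164.4, 91.7]
orientation: [-1.626, -0.029, 1.516]
ft_force: [-0.4, -0.2, 0.2]
opening: 0.54
```

View pics/g13.png

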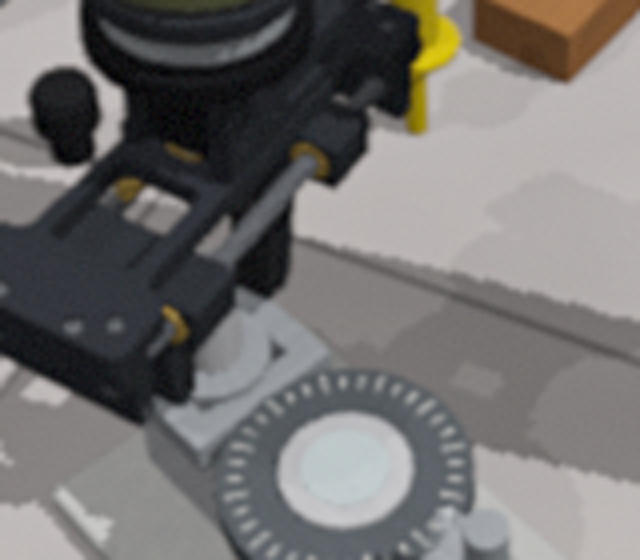

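```bash
python3 -m creep '[{"offset":[0,0,0.01],"roll":0},{"offset":[0,0,0.02],"roll":0},{"offset":[0,0,0.03],"roll":0},{"offset":[0,0,0.04],"roll":0},{"offset":[0,0,0.04],"roll":0},{"offset":[0,-0.03,0.02],"roll":0},{"offset":[0,-0.05,0.02],"roll":0},{"offset":[0,-0.05,0],"roll":0}]'
python3 - <<'E'
from h import *
x,y=(130,240)
im=save('side','side14')
cv2.imwrite('pics/g14.png',cv2.resize(im[y:y+140,x:x+160],None,fx=4,fy=4,interpolation=2)[:,:,::-1])
im=save('top','top14'); x,y=80,110
cv2.imwrite('pics/t14.png',cv2.resize(im[y:y+140,x:x+160],None,fx=4,fy=4,interpolation=2)[:,:,::-1])
E
```

```text
time: 12.28
position: [558.1, 75.5, 233.8]
orientation: [-1.623, -0.036, 1.534]
ft_force: [1.6, 0.1, -0.3]
opening: 0.634
```

View pics/g14.png

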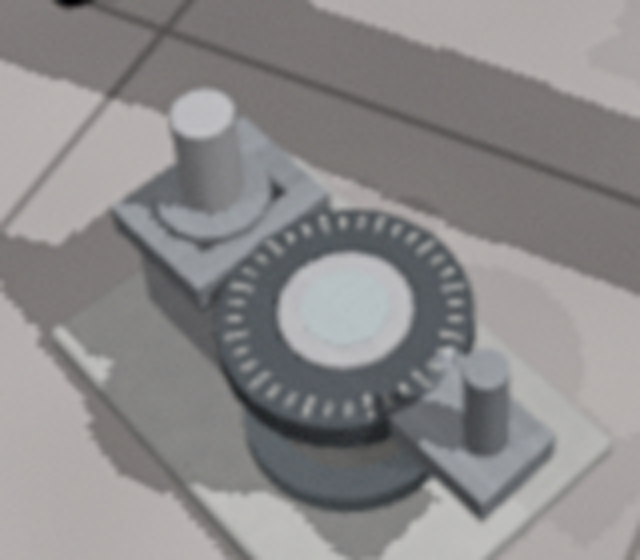

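View pics/t14.png

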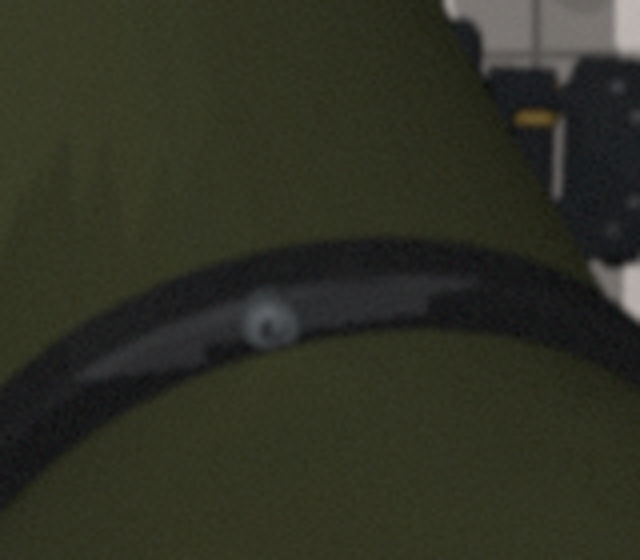

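```bash
python3 -m creep '[{"offset":[0,-0.05,0],"roll":0},{"offset":[0,-0.05,0],"roll":0},{"offset":[0,-0.05,0],"roll":0},{"offset":[0,-0.05,0],"roll":0},{"offset":[0,-0.05,0],"roll":0},{"offset":[0,-0.05,0],"roll":0},{"offset":[0,0,0],"roll":0},{"offset":[0,0,0],"roll":0}]'
python3 - <<'E'
from h import *
for c,(x,y) in (('side',(130,240)),('top',(80,110))):
    im=save(c,c+'15')[:,:,::-1].copy()
    P=lambda X:np.array(proj(c,X))
    def circ(x0,y0,z,r,col):
        pts=[P([x0+r*np.cos(a),y0+r*np.sin(a),z]) for a in np.linspace(0,6.28,40)]
        return pts,col
    big=cv2.resize(im[y:y+140,x:x+160],None,fx=4,fy=4,interpolation=2); raw=big.copy()
    for z,r,col in((82,22,(0,0,255)),(127,12,(0,255,0))):
        pts=[(P([558.5+r*np.cos(a),161.4+r*np.sin(a),z])-[x,y]+.5)*4-.5 for a in np.linspace(0,6.28,40)]
        cv2.polylines(big,[np.round(pts).astype(int)],True,col,1)
    cv2.imwrite('pics/k%s.png'%c,np.hstack([raw[:400,:400],big[:400,:400]]))
    print(pinpoint('index_pin',c)[:3], P([558.5,161.4,21]))
E
```

```text
time: 13.05
position: [553.9, -163.4, 232.8]
orientation: [-1.618, -0.03, 1.521]
ft_force: [0.2, 1.1, 0.3]
opening: 0.639
[{'at': [186.8, 312.9], 'conf': 0.84}, {'at': [236.5, 230.7], 'conf': 0.73}] [189.48751099 311.15950613]
[{'at': [153.0, 174.6], 'conf': 0.72}, {'at': [251.9, 164.3], 'conf': 0.62}] [155.86440434 174.5734329 ]
```

View pics/kside.png

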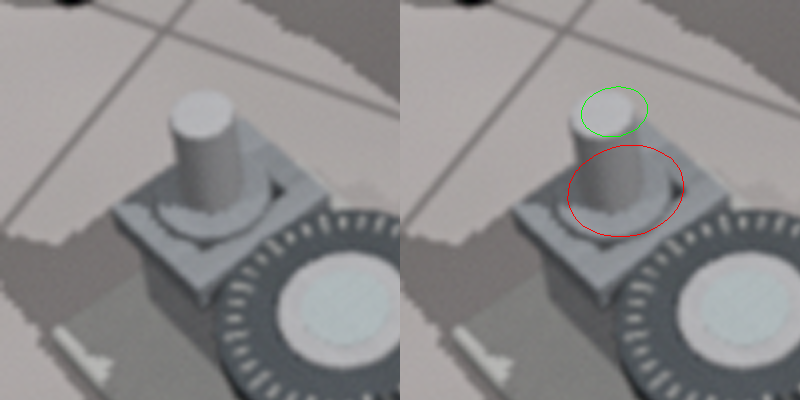

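View pics/ktop.png

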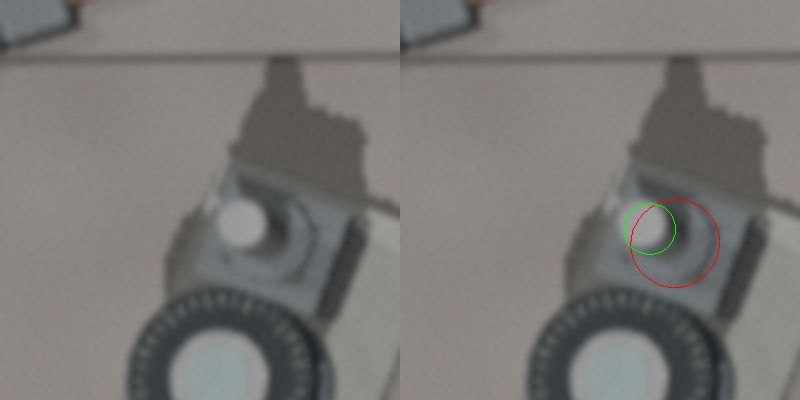

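```bash
python3 - <<'E'
from h import *
from scipy.optimize import least_squares
def fit(t,s,z):
    f=lambda v:np.r_[np.array(proj('top',[*v,z]))-t,np.array(proj('side',[*v,z]))-s]
    r=least_squares(f,[558,161]);return r.x.round(1),r.fun.round(1)
def tri(a,b):
    f=lambda v:np.r_[np.array(proj('top',v))-a,np.array(proj('side',v))-b]
    r=least_squares(f,[558,161,80]);return r.x.round(1),r.fun.round(1)
kt=((242+.5)/4-.5+80,(223+.5)/4-.5+110);ks=((202+.5)/4-.5+130,(113+.5)/4-.5+240)
print('knob',fit(kt,ks,127),tri(kt,ks))
ft=((153.0),174.6);fs=(186.8,312.9)
print('foot',fit(ft,fs,21),tri(ft,fs))
# local stand frame
for n,p in(('knob',fit(kt,ks,127)[0]),('foot',fit(ft,fs,21)[0])):
    d=p-AX;c,s=np.cos(TH),np.sin(TH);print(n,[c*d[0]+s*d[1],-s*d[0]+c*d[1]])
for c,f,x,y in(('side','side15',145,250),('top','top15',125,140)):
    im=cv2.imread(f'pics/{f}.png'); cv2.imwrite(f'pics/z{c}.png',cv2.resize(im[y:y+60,x:x+70],None,fx=9,fy=9,interpolation=2))
E
```

```text
knob (array([561.6, 164.5]), array([ 0.2, -0.2,  0.1,  0.3])) (array([561.4, 164.7, 127.9]), array([-0.1, -0.1,  0.1,  0. ]))
foot (array([559.7, 166.8]), array([ 0.3, -0.6,  0.3,  0.5])) (array([559.1, 167.3,  23.2]), array([-0.2, -0.4,  0.3,  0.1]))
knob [np.float64(73.67492894011055), np.float64(4.051523870059885)]
foot [np.float64(71.03840370527642), np.float64(5.447494745860247)]
```

View pics/zside.png

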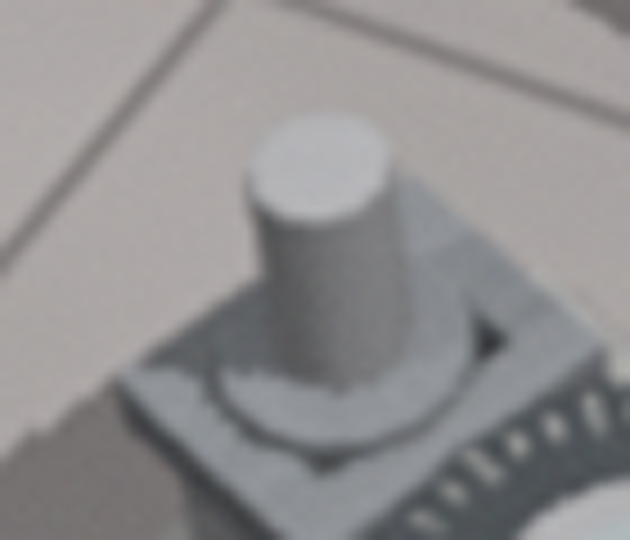

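View pics/ztop.png

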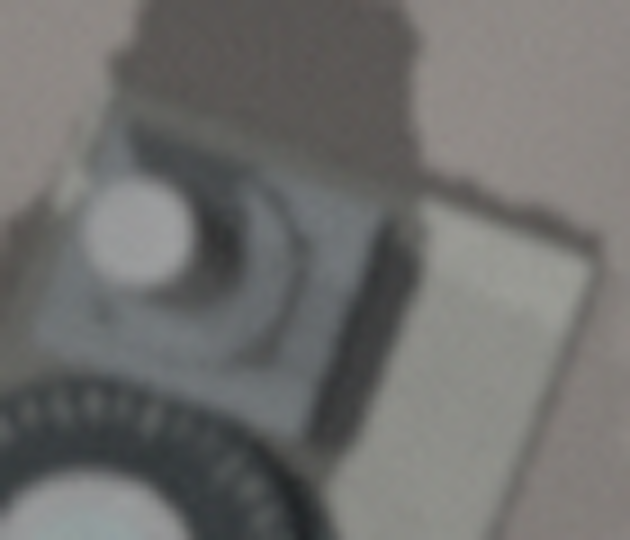

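```bash
python3 - <<'E'
from h import *
print(get_obs()['time'],get_obs()['ft_force']); print(job_done())
E
```

```text
13.25 [-0.39947464 -0.30542993  0.60946174]
the job is handed in; nothing more can be done
None
```

I turned the ring by its stud from about 0.95 rad to about 0.03 rad. I then took the long pin from the rack's end hole and put it down through the eye into the socket. I released it, moved the arm clear and handed in at 13.25 s; no verdict was reported.

**Last camera checks:**
- **Position:** the pin is about 5 mm off the socket's centre along the stand's y axis and about 1 mm along x. The limit is 12 mm on each axis.
- **Height:** the knob top came out at 127.9 mm, against 127 mm when fully home. The flange looks seated on the ear.
- **Tilt:** about 0.03 rad, against a limit of 0.12.
- **Ring angle:** I measured it just after turning, before the pin went in. After that I only saw by eye that the ear lines up with the block.

**What disagreed:**
- **Foot height:** the network's foot point gave 23 mm. The knob top implies about 22 mm. Home is 21 mm and the limit is 26 mm.
- **Final descent:** in the last few millimetres the tool drifted sideways and tilted slightly while the force reading stayed below 2 N. That probably explains most of the 5 mm offset.

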